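Hold rebated timber against the saw's fence, table and length stop

ROBOT

A 6-joint arm with a two-finger parallel gripper is mounted at the origin on the work surface. World frame = base frame: x ahead of the robot, y to its left, z up, the work surface at z = 0. Lengths are in m, angles in degrees, forces in N, time in s.
With the tool pointing down it reaches from about 0.35 to 0.975 m from the base axis. Payload 4.9 kg.
Tool frame: the origin (TCP) lies midway between the tips of the shut fingers; the grasp point (between the pads) lies 19 mm behind it; z points along the fingers, y is the line along which they close (so a half turn about z gives the same grasp; the last joint's range is limited). The gripper opens to 85 mm and grips with 20 to 120 N. Pads are 22 mm wide; open, the fingers measure 114 mm over their backs; the gripper's body (76 mm by 85 mm) begins 54 mm behind the grasp point. The pads swing forward as they close: fully open they stand 13 mm farther back than shut.
Start: joints at [-6.818, 3.019, 92.412, -0, 84.569, -6.818], TCP at [0.625, 0, 0.231] pointing down, gripper open.
Joint ranges: [-172.51, 172.51], [-57.92, 126.97], [3.15, 148.05], [-58.71, 238.71], [5.1, 150.11], [-179.66, 179.66]. Speed limits (degrees/s): [147.25, 147.25, 180, 180, 180, 180].

INTERFACE

Orientations are given as [roll, pitch, yaw] about the fixed x, y, z axes, in that order (R = Rz(yaw) Ry(pitch) Rx(roll)).
In Python, from station import bot, eyes gives the robot as it stands.
- The arm moves only by the shell command python3 -m handwheel 'ROWS'. ROWS is a JSON object of lists of equal length, an entry for each row: "translation": the shift along the tool's x, y, z each as a share of 0.15 m, from -1 to 1, a list of three; "dr": the turn, a rotation vector about the tool's x, y, z each as a share of 90 degrees, from -1 to 1, a list of three; "gripper": the closure, from 0 (fully open) to 1 (shut). A call has 1 to 5 rows; each row is the pose to reach, as a shift and turn from the pose commanded when the call began, along the tool's axes at that moment; what a row does not reach only later rows make up. A row lasts 1/10 s, in which the tool goes at most 50 mm and 8.59 degrees, less where a joint would pass 70% of its speed; a pose out of reach is approached as far as the arm can. A call with a number of a shift or a turn outside -1 to 1 is refused whole. A call with a gripper value outside its range is refused whole. The fingers move at their own pace and stop on an object; the grip force is fixed at half the most. Time passes only in rows, so rows that repeat a pose let the fingers close. It gives the time, the measured TCP pose, the force, the opening and the grip force at its end, in the units of the state.
- bot.read_state(): the state, without advancing time (a new reading comes with each control period).
- eyes.camera(name): name is "scene" or "side" or "wrist"; returns a dict with "pixels" (400x640x3 uint8, red, green, blue), "fov_y" (degrees; the focal length in pixels is half the picture's height over the tangent of half this angle, whatever the lens; pixels are square), "cx", "cy" (the principal point, pixels), "k1" (the pictures are not rectified: a ray, as slopes to the right and down, at radius r is drawn at 1 + k1 r^2 times it, then the intrinsics apply), "world_from_camera" (4x4, takes a point from camera to world coordinates). Camera axes: x right, y down, z forward; pixel columns grow to the right and rows downward; lengths in m; the calibration is good to about 2 mm. A picture is of the moment at which its call begins. There is no depth.
- bot.finish_job(): hands the job in; it is judged then, once.
Trained networks look in a picture, given as the dict that the camera call returned (one of the last four; its "shot" number tells which), for a name from the list of things; names that differ only in an ending like _2 or _b are one class to them, and where a whole thing is asked for, a point or a joint stands for the part that bears it (a point fixed in the world has none). Each returns a list of dicts, best first, with "score" (0 to 1); they miss things now and then, are a little off and sometimes report something else, mostly with a low value. They report only what shows in the picture. A call takes as long as a camera call. They do not tell look-alikes from the thing itself.
- eyes.cut_out(picture, thing): "mask" (400x640 bool, what is visible of it) and "bbox" ([centre column, centre row, width, height] in pixels, round what is visible of it).
- eyes.place_of(picture, thing): "at" ([column, row] in pixels: a listed point, or the origin of a listed thing).
The state is a dict: "clock": time; "q": joint angles; "joint_velocities": joint speeds; "joint_torque": joint torques, N m; "ee_pos": TCP position; "ee_rot": TCP orientation; "wrist_force": force on the tool from outside, world axes, zero at the start; "torque": the same for the moment, N m; "gripper_width": finger opening in m; "grip_force": force on a finger pad.
Only numpy, scipy, OpenCV 4.12 (cv2) and the standard library are available. Lean on these libraries where they do the work, as an engineer would, in place of code of your own. Each camera call takes 0.05 s, during which the arm holds its last target. There are 200 camera calls.

TASK

First switch the dust extractor on: push the small flat start button on its push-button station right down and let it come back up, leaving the mushroom stop button alone. Then bring the 260 mm length of rebated timber to the chop saw, lying flat with its rebate towards you, its plain back flush along the fence and its left end butted against the length stop, and hold it there for the cut with one firm diagonal push in its rebate, down onto the bench and back into the fence (about 15 N each way), with the centre of your hand at least a palm's width (80 mm) to the left of the blade. Finish while still holding it like that, do not let go, and leave the other things on the bench where they are.

Things in the scene. Friction and masses are not known exactly. Their poses are not given: they have to be found in the camera images.
- start_top (a point): Centre of the top of the start button: round flat push button, 28 mm across, 6 mm proud of a 44 mm black collar on the push-button station, a grey box 150 x 80 mm, 42 mm high, fixed to the bench to the left, long side along this point's x axis. At rest the button's top is 60 mm above the bench; z is up.
- start (a joint): Travel of the start button, m: 0 up, 0.006 fully down; spring-loaded, about 1.5 N to start moving and 5 N fully down.
- stop_button_top (a point): Centre of the top of the stop button on the same station: mushroom head 42 mm across, its top 78 mm above the bench, 72 mm beyond the start button (along +x of the station). Not to be pressed.
- stop_button (a joint): Travel of the mushroom stop button, m: 0 up, 0.006 down.
- fence_face (a point): Point on the front face of the saw's aluminium fence, at bench height in the blade's plane. x points into the fence (away from the robot), y along it to the left (robot's view), z up. The fence's front face is the plane x = 0; it is 60 mm high and runs from y = -0.34 to +0.34, with a gap of +-0.03 at the blade. The saw is sunk in the bench, its table flush with it.
- fence: The fence itself, fixed to the saw; same frame as fence_face.
- table: The bench top (flush with the saw's table), upper face at z = 0. Planed and waxed: the timber slides on it with friction of about 0.3.
- stop_face (a point): Foot of the length stop's right-hand face, where it meets the fence face: x, y as for fence_face. The stop is a dark hardwood block clamped on the fence 0.205 to 0.25 left of the blade: y 0 to +0.045, x -0.0425 to 0 (in front of the fence), z 0.003 to 0.055, a steel strap over it to z = 0.066. The timber's left end butts on its face y = 0.
- jamb_center (a point): Centre of the timber to be cut (25 mm up): pale softwood, 65 mm wide (x), 260 mm long (y), 50 mm high, 0.25 to 0.5 kg, L-shaped section: all along its near upper edge runs a rebate (step). It starts flat on the bench in front of the saw, clear of the fence, rebate towards the robot. Two 90 mm blocks of the same section lie elsewhere, already cut.
- jamb_end (a point): Middle of the lower edge line of the timber's left (+y) end: 130 mm from the centre along y, at bench height. Axes as the timber's.
- jamb_rebate (a point): Middle of the step of the rebate: 18.5 mm in front (-x) of the centre, 28 mm above the bench. Axes as the timber's.
- jamb: The timber; origin under its centre, axes as jamb_center. Back face at x = +0.0325; step 28 mm wide (x -0.0325 to -0.0045), 28 mm above the bench; behind it the upright tongue, 37 mm wide (x -0.0045 to +0.0325), its top 50 mm above the bench.
- square: Try square, wooden stock 115 mm and steel blade 150 mm, 22 mm high, to the right. Bystander.
- pencil: Flat carpenter's pencil, 165 mm, 8 mm high, near the robot to the left. Bystander.
- tape: Tape measure, 40 x 68 x 64 mm, left of the length stop. Bystander.
- glue: Glue bottle, 60 mm across, 190 mm high, to the right. Bystander.
- block_a: Finished block of the rebated section, 90 mm long, beyond the station. Bystander.
- block_b: Second finished 90 mm block. Bystander.
- screwdriver: Screwdriver, 200 mm, beside the toolbox to the left. Bystander.
- saw: The chop saw; same frame as fence_face. Its raised head stands over the blade line: blade guard within |y| < 0.03, x -0.08 to 0.20, z 0.198 to 0.48; D handle within |y| < 0.02, x -0.20 to -0.05, z 0.36 to 0.47; motor to the right (y -0.19 to -0.03, z over 0.29).
Not all that is in view belongs to the job. What is shaped like the part that bears stop_face but purple or yellow is not meant.

How it is judged (in metres and radians):
On the way, in this order (a step that is already met when the one before it is completed fails the run):
1. the start button is pushed right down (5 of its 6 mm at least) before the timber has been moved (30 mm) (value of joint start above 0.005 m and distance of jamb_center from where it was at the start of the episode below 0.03 m), for 0.04 s.
2. the start button has come back up (within 1 mm) (value of joint start below 0.001 m), for 0.1 s.
At the end, for the whole second after the job is handed in: Timber flat, rebate to the robot, back within 2.5 mm of the fence (0.015 rad), left end within 3 mm of the stop, at rest, fingers pushing it (5 N), over 3 N on the fence and 8 N on the bench, weight included; grasp point 80 mm or more left of the blade plane; start button up (x of jamb_center in the frame of fence_face above -0.035 m and angle between the y axis of jamb and the y axis of fence_face, either way round below 0.015 rad and x of jamb_rebate in the frame of fence_face below -0.045 m and y of jamb_end in the frame of stop_face above -0.003 m and angle between jamb's own z axis and vertical below 0.03 rad and contact force between jamb and fence above 3 N and contact force between jamb and table above 8 N and contact force between the fingers and jamb above 5 N and linear speed of jamb below 0.01 m/s and y of the grasp point in the frame of fence_face above 0.08 m and value of joint start below 0.001 m); the arm keeps its last pose, push and grip.
It fails at once if the mushroom stop button is pressed (over 3 mm) (value of joint stop_button above 0.003 m).
It fails at once if another thing on the bench is shifted by more than 30 mm (distance of any of square, pencil, tape, glue, block_a, block_b, screwdriver from where it was at the start of the episode above 0.03 m).
It also fails if it takes over 70 s, if anything falls off the work surface, if the arm or the gripper's body presses on something with over 40 N, if the wrist force passes 120 N, or if a joint passes its speed limit or range.

## Working session

There is one attempt and no reset: what is moved stays moved. The work goes in short steps, Python scripts to look and compute and a shell command to move; the robot and the scene stay as the last step left them, time stands still between calls to the robot, and variables do not carry over. Pictures are saved under pics/ and viewed, at most 10 in all, crops included, and the job is handed in when it is done.

```bash
mkdir -p pics; cat > h.py <<'E'
import numpy as np, cv2
from station import bot, eyes
def K(p):
    f=200/np.tan(np.radians(p["fov_y"])/2); return np.array([[f,0,p["cx"]],[0,f,p["cy"]],[0,0,1.]])
def ray(p,uv):
    d=np.array(cv2.undistortPointsIter(np.array([[uv]],float),K(p),np.array([p["k1"],0,0,0,0.]),None,None,(3,50,1e-9)) if False else [[[0,0]]],float)
    k=K(p); xd=np.array([(uv[0]-k[0,2])/k[0,0],(uv[1]-k[1,2])/k[1,1]]); x=xd.copy()
    for _ in range(30): x=xd/(1+p["k1"]*(x@x))
    T=np.array(p["world_from_camera"]); return T[:3,3],T[:3,:3]@np.array([x[0],x[1],1])
def atz(p,uv,z):
    o,d=ray(p,uv); return o+d*(z-o[2])/d[2]
def proj(p,X):
    T=np.array(p["world_from_camera"]); c=T[:3,:3].T@(np.array(X)-T[:3,3]); x=c[:2]/c[2]; x=x*(1+p["k1"]*(x@x)); k=K(p)
    return k[0,0]*x[0]+k[0,2],k[1,1]*x[1]+k[1,2]
def save(p,n): cv2.imwrite("pics/"+n,cv2.cvtColor(p["pixels"],cv2.COLOR_RGB2BGR))
E
sed -i '/d=np.array(cv2/d' h.py
python3 - <<'E'
from h import *
np.set_printoptions(precision=4,suppress=True)
Z=dict(start_top=.06,stop_button_top=.078,fence_face=0,stop_face=0,jamb_center=.025,jamb_end=0,jamb_rebate=.028)
for n in("scene","side","wrist"):
    p=eyes.camera(n); save(p,n+"0.png")
    for t,z in Z.items():
        for r in eyes.place_of(p,t)[:3]: print(n,t,round(r["score"],2),np.round(r["at"]),atz(p,r["at"],z))
print(bot.read_state())
E
```

```text
scene start_top 0.45 [421. 204.] [0.4726 0.3503 0.06  ]
scene stop_button_top 0.44 [425. 221.] [0.5512 0.3537 0.078 ]
scene fence_face 0.87 [239. 260.] [ 0.6852 -0.2117 -0.    ]
scene stop_face 0.89 [338. 183.] [0.3532 0.0811 0.    ]
scene stop_face 0.59 [414. 182.] [0.329  0.3468 0.    ]
scene stop_face 0.37 [397. 270.] [0.6838 0.2753 0.    ]
scene jamb_center 0.64 [279. 199.] [ 0.458  -0.1129  0.025 ]
scene jamb_end 0.8 [320. 202.] [0.4412 0.0243 0.    ]
scene jamb_end 0.54 [424. 221.] [0.4979 0.3708 0.    ]
scene jamb_rebate 0.89 [278. 189.] [ 0.4154 -0.1221  0.028 ]
side start_top 0.5 [318. 265.] [0.4768 0.3302 0.06  ]
side stop_button_top 0.6 [290. 262.] [0.5537 0.3471 0.078 ]
side fence_face 0.84 [282. 176.] [ 0.6798 -0.2247  0.    ]
side stop_face 0.93 [363. 230.] [0.3526 0.0743 0.    ]
side stop_face 0.77 [262. 214.] [ 0.7036  0.0317 -0.    ]
side jamb_center 0.59 [290. 265.] [0.5595 0.3038 0.025 ]
side jamb_center 0.58 [337. 192.] [ 0.4543 -0.1017  0.025 ]
side jamb_end 0.86 [338. 214.] [ 0.4396  0.0013 -0.    ]
side jamb_rebate 0.57 [345. 190.] [ 0.4264 -0.1157  0.028 ]
wrist fence_face 0.59 [359. 303.] [ 0.689  -0.2054  0.    ]
wrist fence_face 0.25 [196. 249.] [ 0.4466 -0.1143  0.    ]
wrist stop_face 0.76 [112. 116.] [0.3548 0.0752 0.    ]
wrist jamb_center 0.74 [192. 260.] [ 0.4509 -0.119   0.025 ]
wrist jamb_end 0.59 [188. 160.] [0.4505 0.0161 0.    ]
wrist jamb_rebate 0.56 [176. 257.] [ 0.4305 -0.1137  0.028 ]
{'clock': 1.2, 'q': array([-6.817 ,  3.0209, 92.4134, -0.0007, 84.5694, -6.8165]), 'joint_velocities': array([-0.0443, -0.0136, -0.0373,  0.1147,  0.0195,  0.0095]), 'joint_torque': array([  0.0005, -39.3686, -37.046 ,  -0.0001,   0.0005,  -0.    ]), 'ee_pos': array([0.625 , 0.    , 0.2313]), 'ee_rot': array([-179.9962,    0.0002,   89.9997]), 'wrist_force': array([-0.8398,  0.2589,  0.2463]), 'torque': array([-0.0155,  0.0018, -0.0243]), 'grip_force': 0.0, 'gripper_width': 0.08527450742157279}
```

View pics/scene0.png

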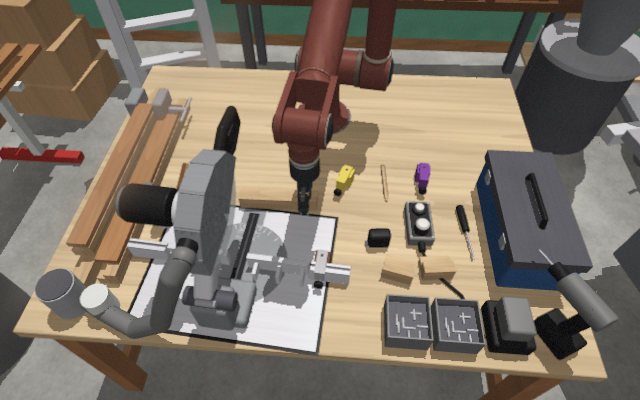

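View pics/side0.png

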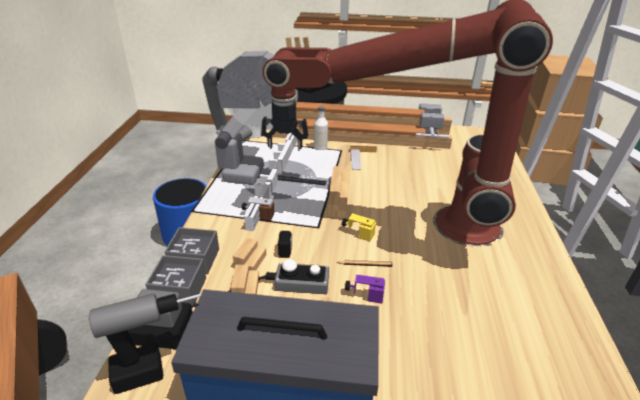

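The scene view has the station at about (421,212), with the start button on the robot side and the mushroom beyond it. The timber is half hidden at (280,195), and the real stop is the brown block at about (320,262). The yellow and purple blocks are decoys. I'll move above the station.

```bash
python3 -m handwheel '{"translation":[[1,-0.5,0],[1,-0.5,0],[1,-0.5,0],[1,-0.5,0],[1,-0.5,0]],"dr":[[0,0,0],[0,0,0],[0,0,0],[0,0,0],[0,0,0]],"gripper":[1,1,1,1,1]}'
python3 -m handwheel '{"translation":[[1,-0.5,0],[1,-0.5,0],[1,-0.5,0],[1,-0.5,0],[1,-0.5,0]],"dr":[[0,0,0],[0,0,0],[0,0,0],[0,0,0],[0,0,0]],"gripper":[1,1,1,1,1]}'
python3 - <<'E'
from h import *
np.set_printoptions(precision=4,suppress=True)
p=eyes.camera("wrist"); save(p,"w1.png")
for t,z in dict(start_top=.06,stop_button_top=.078,stop_face=0,fence_face=0).items():
    for r in eyes.place_of(p,t)[:3]: print(t,round(r["score"],2),np.round(r["at"]),atz(p,r["at"],z))
print(p["world_from_camera"])
E
```

```text
clock: 1.7
ee_pos: [0.5491, 0.1519, 0.2315]
ee_rot: [180.0, -0.0, 90.2]
wrist_force: [0.2, -1.5, 0.8]
gripper_width: 0.0121
grip_force: 0.0
clock: 2.2
ee_pos: [0.4749, 0.301, 0.2313]
ee_rot: [180.0, 0.0, 90.1]
wrist_force: [0.2, -0.5, 0.4]
gripper_width: -0.0002
grip_force: 0.0
start_top 0.79 [324. 141.] [0.4816 0.3459 0.06  ]
start_top 0.4 [400. 229.] [0.5731 0.2428 0.06  ]
stop_button_top 0.57 [394. 140.] [0.554  0.3495 0.078 ]
stop_face 0.8 [206. 136.] [0.3283 0.3481 0.    ]
stop_face 0.41 [396. 138.] [0.5768 0.3464 0.    ]
[[ 1.      0.0038  0.0007  0.4753]
 [ 0.0038 -0.9615 -0.2746  0.3706]
 [-0.0004  0.2746 -0.9615  0.3735]
 [ 0.      0.      0.      1.    ]]
```

View pics/w1.png

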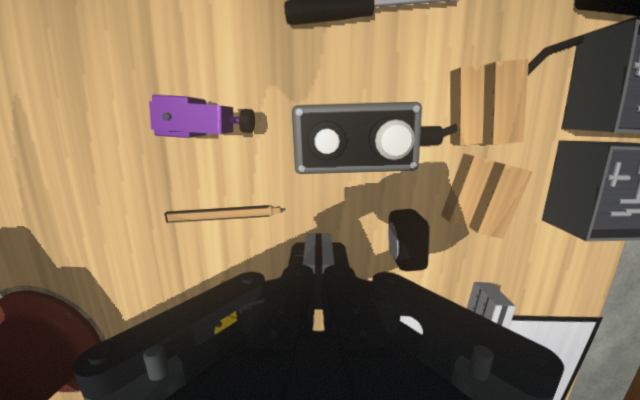

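The wrist view has the start button (flat, white) at (326,141) and the mushroom at (396,140), so the start button is at about (0.483, 0.346).

```bash
python3 -m handwheel '{"translation":[[0.3,0.055,0],[0.3,0.055,0.33],[0.3,0.055,0.66],[0.3,0.055,1],[0.3,0.055,1]],"dr":[[0,0,0],[0,0,0],[0,0,0],[0,0,0],[0,0,0]],"gripper":[1,1,1,1,1]}'
python3 -m handwheel '{"translation":[[0,0,0.1],[0,0,0.14],[0,0,0.17],[0,0,0.184],[0,0,0.184]],"dr":[[0,0,0],[0,0,0],[0,0,0],[0,0,0],[0,0,0]],"gripper":[1,1,1,1,1]}'
```

```text
clock: 2.95
ee_pos: [0.4784, 0.3409, 0.0727]
ee_rot: [-179.2, 0.5, 89.9]
wrist_force: [-1.1, -0.8, -1.1]
gripper_width: 0.0002
grip_force: 0.0
clock: 3.45
ee_pos: [0.4851, 0.3453, 0.0579]
ee_rot: [179.8, -0.0, 90.0]
wrist_force: [-3.8, -5.6, 11.4]
gripper_width: -0.0003
grip_force: 5.6
```

```bash
python3 -m handwheel '{"translation":[[0,0,0],[0,0,0]],"dr":[[0,0,0],[0,0,0]],"gripper":[1,1]}'
python3 - <<'E'
from h import *
p=eyes.camera("wrist"); save(p,"w2.png")
E
```

```text
clock: 3.65
ee_pos: [0.4851, 0.3453, 0.058]
ee_rot: [179.8, -0.0, 90.0]
wrist_force: [-3.6, -5.4, 9.9]
gripper_width: -0.0002
grip_force: 5.3
```

View pics/w2.png

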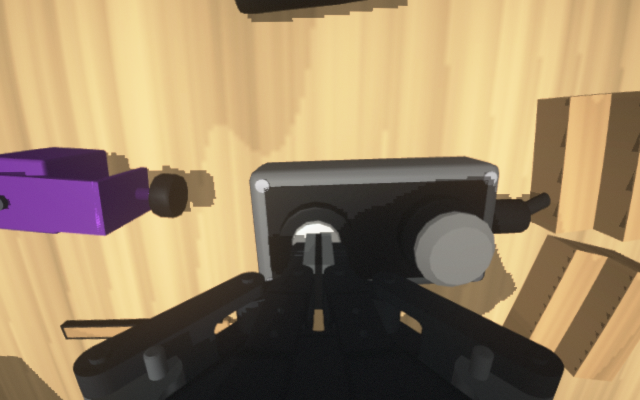

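```bash
python3 - <<'E'
from h import *
np.set_printoptions(precision=4,suppress=True)
p=eyes.camera("wrist"); s=bot.read_state(); e=s["ee_pos"]
print(e,proj(p,e),proj(p,e+[0,.011,0]),proj(p,e-[0,.011,0]))
for t,z in dict(start_top=.055,stop_button_top=.078).items():
    for r in eyes.place_of(p,t)[:2]: print(t,round(r["score"],2),np.round(r["at"]),atz(p,r["at"],z))
for uv in((283,225),(350,225),(317,205),(292,238),(340,238),(316,222)): print(uv,atz(p,uv,.055))
print(proj(p,[.4835,.346,.055]))
r=eyes.cut_out(p,"stop_button_top")[:1]
if r: print(r[0]["bbox"],atz(p,r[0]["bbox"][:2],.07))
E
```

```text
[0.4851 0.3453 0.058 ] (np.float64(316.93216366308366), np.float64(248.97839191430862)) (np.float64(316.94375685376866), np.float64(230.4768577080295)) (np.float64(316.92152401435067), np.float64(266.7144476880538))
start_top 0.67 [315. 246.] [0.484  0.3458 0.055 ]
stop_button_top 0.63 [461. 258.] [0.5553 0.3496 0.078 ]
(283, 225) [0.4665 0.3583 0.055 ]
(350, 225) [0.5033 0.3583 0.055 ]
(317, 205) [0.4851 0.3698 0.055 ]
(292, 238) [0.4712 0.3505 0.055 ]
(340, 238) [0.498  0.3505 0.055 ]
(316, 222) [0.4846 0.36   0.055 ]
(np.float64(314.0794003046806), np.float64(245.43823034231357))
[454.9, 249.8, 80.6, 77.1] [0.5559 0.3504 0.07  ]
```

The fingertip is within 2 mm of the button centre, at 10 N. I'll press a little more to be sure, then lift.

```bash
python3 -m handwheel '{"translation":[[0,0,0.02],[0,0,0.03],[0,0,0.03]],"dr":[[0,0,0],[0,0,0],[0,0,0]],"gripper":[1,1,1]}'
```

```text
clock: 4.2
ee_pos: [0.4854, 0.3454, 0.0576]
ee_rot: [179.9, 0.1, 90.0]
wrist_force: [-14.4, -12.0, 32.3]
gripper_width: 0.0002
grip_force: 15.9
```

```bash
for i in 1 2 3 4; do python3 -m handwheel '{"translation":[[0,0,-0.02],[0,0,-0.02]],"dr":[[0,0,0],[0,0,0]],"gripper":[1,1]}' | egrep 'pos|force'; done
```

```text
ee_pos: [0.4858, 0.346, 0.0579]
wrist_force: [-4.0, -5.1, 14.2]
grip_force: 7.2
ee_pos: [0.4857, 0.346, 0.0591]
wrist_force: [0.5, -1.4, 4.1]
grip_force: 2.1
ee_pos: [0.485, 0.3459, 0.0604]
wrist_force: [2.2, -0.1, 3.2]
grip_force: 1.7
ee_pos: [0.4836, 0.3454, 0.0617]
wrist_force: [0.6, 0.1, 2.7]
grip_force: 1.3
```

Force rose from 2.7 to 4.1 N over 0.0617–0.0591 m and then went rigid at 0.058. So the button bottomed, and TCP z reads about 4 mm high. Now I'll lift and cross to the timber and fence.

```bash
python3 -m handwheel '{"translation":[[0,0,-0.3],[0,0,-0.6],[0,0,-1],[0,0,-1]],"dr":[[0,0,0],[0,0,0],[0,0,0],[0,0,0]],"gripper":[1,1,1,1]}' >/dev/null
python3 -m handwheel '{"translation":[[-1,0.2,-0.3],[-1,0.2,-0.3],[-1,0.2,-0.3],[-1,0.2,-0.3]],"dr":[[0,0,0],[0,0,0],[0,0,0],[0,0,0]],"gripper":[1,1,1,1]}' >/dev/null
python3 -m handwheel '{"translation":[[-1,0.2,-0.3],[-1,0.2,-0.3],[-1,0.2,-0.3],[-1,0.2,-0.3],[-1,0.2,-0.3]],"dr":[[0,0,0],[0,0,0],[0,0,0],[0,0,0],[0,0,0]],"gripper":[0,0,0,0,0]}'
python3 - <<'E'
from h import *
np.set_printoptions(precision=4,suppress=True)
p=eyes.camera("wrist"); save(p,"w3.png")
for t,z in dict(stop_face=0,fence_face=0,jamb_center=.025,jamb_end=0,jamb_rebate=.028).items():
    for r in eyes.place_of(p,t)[:3]: print(t,round(r["score"],2),np.round(r["at"]),atz(p,r["at"],z))
E
```

```text
clock: 6.3
ee_pos: [0.5431, 0.0443, 0.3001]
ee_rot: [-179.9, -0.1, 89.9]
wrist_force: [0.2, -0.1, 0.3]
gripper_width: 0.0726
grip_force: 0.0
jamb_center 0.77 [263. 266.] [ 0.4512 -0.1208  0.025 ]
jamb_end 0.91 [260. 184.] [0.4491 0.0129 0.    ]
jamb_rebate 0.96 [248. 263.] [ 0.4272 -0.1147  0.028 ]
```

View pics/w3.png

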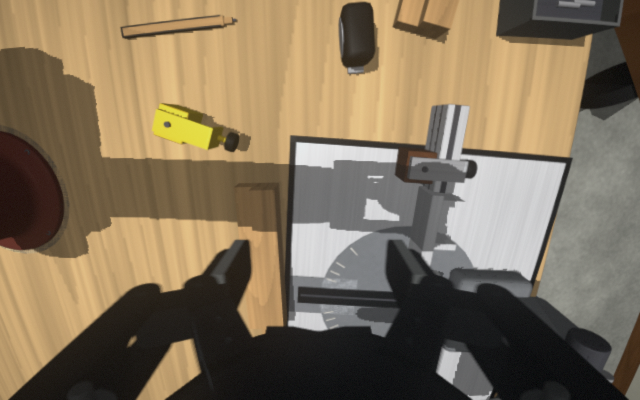

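The timber's left end is at about (258,185). The stop (brown block) is at about (412,165) and the fence runs from (440,105) to (425,250). I'll zoom on the stop.

```bash
python3 - <<'E'
import cv2
a=cv2.imread("pics/w3.png")[90:260,370:500]; cv2.imwrite("pics/c3.png",cv2.resize(a,None,fx=3.5,fy=3.5,interpolation=cv2.INTER_CUBIC))
E
```

```text
(no output)
```

View pics/c3.png

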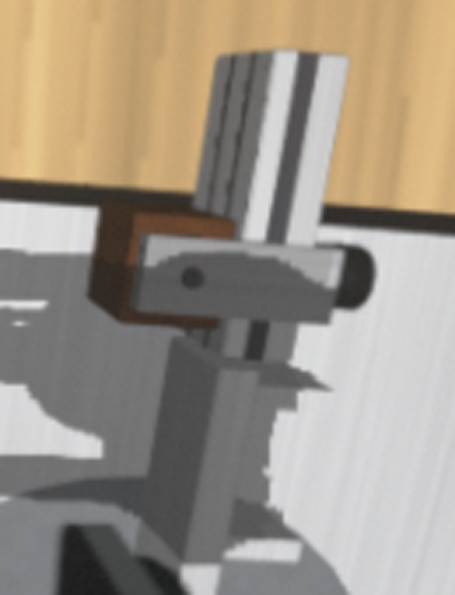

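```bash
cat >> h.py <<'E'
E
python3 - <<'E'
from h import *
np.set_printoptions(precision=4,suppress=True)
p=eyes.camera("wrist")
for n,x,y,z in(("stopFR bot",90,297,.003),("stopFR top",125,322,.055),("stopFL bot",100,205,.003),("fence L bot",218,58,0),("fence bot",193,205,0),("fence bot R",170,335,0),("fence bot R2",148,475,0),("fence top L",274,52,.06),("fence top R",222,358,.06),("fence top R2",185,560,.06)):
    print(n,atz(p,(370+x/3.5,90+y/3.5),z))
for n in("scene","side"):
    q=eyes.camera(n)
    for t,z in dict(stop_face=0,fence_face=0,jamb_end=0).items():
        for r in eyes.place_of(q,t)[:3]: print(n,t,round(r["score"],2),np.round(r["at"]),atz(q,r["at"],z))
E
```

```text
stopFR bot [0.6657 0.0302 0.003 ]
stopFR top [0.6662 0.0302 0.055 ]
stopFL bot [0.667  0.0715 0.003 ]
fence L bot [0.7145 0.1347 0.    ]
fence bot [0.7098 0.0716 0.    ]
fence bot R [0.7052 0.012  0.    ]
fence bot R2 [ 0.7016 -0.0572  0.    ]
fence top L [0.7123 0.1347 0.06  ]
fence top R [0.7054 0.0167 0.06  ]
fence top R2 [ 0.7    -0.0726  0.06  ]
scene stop_face 0.93 [338. 181.] [0.3441 0.079  0.    ]
scene stop_face 0.6 [414. 179.] [0.3168 0.3486 0.    ]
scene stop_face 0.5 [181. 180.] [ 0.3765 -0.481   0.    ]
scene fence_face 0.61 [240. 262.] [ 0.6933 -0.207   0.    ]
scene jamb_end 0.95 [317. 199.] [0.4312 0.0122 0.    ]
side stop_face 0.97 [362. 229.] [0.3536 0.0739 0.    ]
side stop_face 0.86 [259. 212.] [0.7175 0.0235 0.    ]
side stop_face 0.56 [366. 292.] [0.3337 0.3595 0.    ]
side fence_face 0.73 [278. 175.] [ 0.6994 -0.2288  0.    ]
side jamb_end 0.6 [339. 218.] [0.4377 0.0227 0.    ]
```

Fence: x ≈ 0.705 + 0.0635·y, i.e. yaw about -3.6°. Stop foot is at about (0.707, 0.029) and the timber centre at about (0.451, -0.118). Next I turn the tool so the open fingers lie along the timber, then go in front of the rebate.

```bash
python3 -m handwheel '{"translation":[[-0.9,-0.88,0.4],[-0.9,-0.88,0.4],[-0.9,-0.88,0.4],[-0.9,-0.88,0.4],[-0.9,-0.88,0.4]],"dr":[[0,0,-0.45],[0,0,-0.45],[0,0,-0.45],[0,0,-0.45],[0,0,-0.45]],"gripper":[0,0,0,0,0]}' >/dev/null
python3 -m handwheel '{"translation":[[0,0,0.4],[0,0,0.4],[0,0,0.4],[0,0,0.4],[0,0,0.4]],"dr":[[0,0,-0.45],[0,0,-0.45],[0,0,-0.45],[0,0,-0.45],[0,0,-0.45]],"gripper":[0,0,0,0,0]}' >/dev/null
python3 -m handwheel '{"translation":[[0,0,0],[0,0,0]],"dr":[[0,0,-0.1],[0,0,-0.1]],"gripper":[0,0]}'
python3 - <<'E'
from h import *
np.set_printoptions(precision=4,suppress=True)
p=eyes.camera("wrist"); save(p,"w4.png")
for t,z in dict(stop_face=0,fence_face=0,jamb_center=.025,jamb_end=0,jamb_rebate=.028).items():
    for r in eyes.place_of(p,t)[:2]: print(t,round(r["score"],2),np.round(r["at"]),atz(p,r["at"],z))
print(bot.read_state()["q"])
E
```

```text
clock: 8.25
ee_pos: [0.4113, -0.0901, 0.1813]
ee_rot: [-180.0, 0.0, 180.0]
wrist_force: [-0.0, 0.5, 0.8]
gripper_width: 0.085
grip_force: 0.0
stop_face 0.91 [466. 132.] [0.3561 0.0781 0.    ]
fence_face 0.42 [ 37. 285.] [ 0.5616 -0.4836  0.    ]
jamb_center 0.67 [299. 219.] [ 0.4508 -0.1115  0.025 ]
jamb_center 0.49 [536. 308.] [0.5736 0.1924 0.025 ]
jamb_end 0.87 [408. 209.] [0.4477 0.0188 0.    ]
jamb_end 0.75 [295. 206.] [ 0.4445 -0.1173  0.    ]
jamb_rebate 0.57 [294. 200.] [ 0.4288 -0.1157  0.028 ]
[ -22.4981  -25.118   121.5407   -0.0002   83.5733 -112.4261]
```

View pics/w4.png

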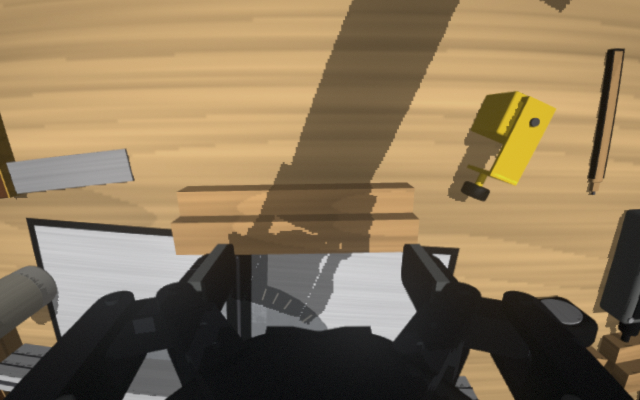

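The timber lies nearly square at columns 175–418, with its step front edge at about row 190 and its tongue top from about row 219 to 252. The yellow decoy is well clear.

```bash
python3 - <<'E'
from h import *
np.set_printoptions(precision=4,suppress=True)
p=eyes.camera("wrist"); print(np.array(p["world_from_camera"])[:3,3])
for n,x,y,z in(("tongue R",175,222,.05),("tongue L",418,218,.05),("back R",176,255,.05),("back L",416,251,.05),("step R",180,191,.028),("step L",413,188,.028)): print(n,atz(p,(x,y),z))
print(proj(p,[.4113,-.0901,.1813]))
E
```

```text
[ 0.3423 -0.0899  0.3234]
tongue R [ 0.4458 -0.2395  0.05  ]
tongue L [0.4411 0.0133 0.05  ]
back R [ 0.4839 -0.244   0.05  ]
back L [0.4786 0.015  0.05  ]
step R [ 0.418  -0.2408  0.028 ]
step L [0.4146 0.0128 0.028 ]
(np.float64(317.72012483324403), np.float64(248.2777614571573))
```

```bash
python3 -m handwheel '{"translation":[[0.05,0.05,0.3],[0.05,0.05,0.6],[0.05,0.05,0.9],[0.05,0.05,0.98],[0.05,0.05,0.98]],"dr":[[0,0,0],[0,0,0],[0,0,0],[0,0,0],[0,0,0]],"gripper":[0,0,0,0,0]}'
python3 - <<'E'
from h import *
np.set_printoptions(precision=4,suppress=True)
p=eyes.camera("side"); e=bot.read_state(); print(e["ee_pos"],e["wrist_force"])
a=cv2.cvtColor(p["pixels"],cv2.COLOR_RGB2BGR)[120:260,260:420]; cv2.imwrite("pics/c5.png",cv2.resize(a,None,fx=4,fy=4,interpolation=cv2.INTER_CUBIC))
E
```

```text
clock: 9.1
ee_pos: [0.4021, -0.0819, 0.0325]
ee_rot: [179.9, -0.3, 180.0]
wrist_force: [0.4, -0.3, -0.6]
gripper_width: 0.0854
grip_force: 0.0
[ 0.404  -0.0826  0.0347] [ 1.0875 -0.0401  0.6871]
```

View pics/c5.png

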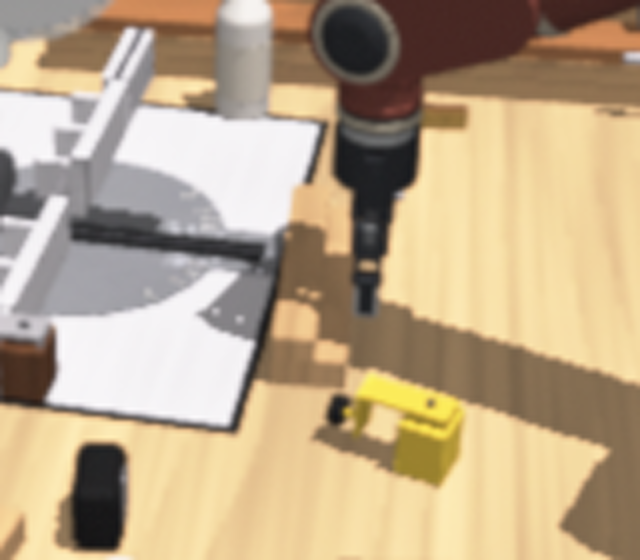

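```bash
python3 -m handwheel '{"translation":[[0,0,0.06],[0,0,0.06],[-0.1,0,0.06],[-0.15,0,0.06],[-0.15,0,0.06]],"dr":[[0,0,0],[0,0,0],[0,0,0],[0,0,0],[0,0,0]],"gripper":[0,0,0,0,0]}'
for i in 1 2; do python3 -m handwheel '{"translation":[[-0.02,0,0],[-0.04,0,0],[-0.04,0,0]],"dr":[[0,0,0],[0,0,0],[0,0,0]],"gripper":[0,0,0]}'|egrep 'pos|wrist'; done
```

```text
clock: 9.65
ee_pos: [0.4279, -0.0829, 0.0266]
ee_rot: [-180.0, 0.1, -180.0]
wrist_force: [0.5, 0.2, -0.5]
gripper_width: 0.0855
grip_force: 0.0
ee_pos: [0.4323, -0.0825, 0.0253]
wrist_force: [-0.6, 0.2, -0.1]
ee_pos: [0.4385, -0.0825, 0.0252]
wrist_force: [-0.4, 0.3, -0.2]
```

```bash
python3 -m handwheel '{"translation":[[-0.08,0,0],[-0.16,0,0],[-0.24,0,0],[-0.24,0,0]],"dr":[[0,0,0],[0,0,0],[0,0,0],[0,0,0]],"gripper":[0,0,0,0]}'|egrep 'pos|wrist'
python3 - <<'E'
from h import *
np.set_printoptions(precision=4,suppress=True)
p=eyes.camera("wrist"); save(p,"w6.png")
for t,z in dict(jamb_center=.025,jamb_end=0,jamb_rebate=.028).items():
    for r in eyes.place_of(p,t)[:2]: print(t,round(r["score"],2),np.round(r["at"]),atz(p,r["at"],z))
E
```

```text
ee_pos: [0.4758, -0.0828, 0.0257]
wrist_force: [0.4, -0.4, -0.7]
jamb_end 0.87 [466. 255.] [0.4933 0.0158 0.    ]
jamb_rebate 0.87 [255. 249.] [ 0.4752 -0.117   0.028 ]
```

View pics/w6.png

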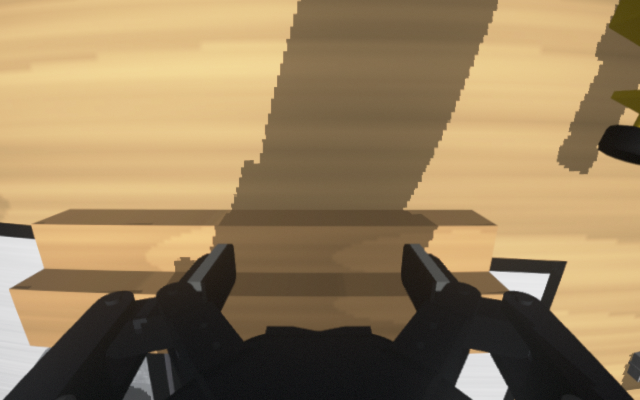

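The timber slides with both fingers in the rebate, its left end near y = 0.016. I'll push on slowly, turning it to the fence's -3.6°.

```bash
python3 -m handwheel '{"translation":[[-0.1,0,0],[-0.2,0,0],[-0.3,0,0],[-0.4,0,0],[-0.5,0,0]],"dr":[[0,0,0.01],[0,0,0.02],[0,0,0.03],[0,0,0.04],[0,0,0.04]],"gripper":[0,0,0,0,0]}'|egrep 'pos|rot|wrist'
python3 -m handwheel '{"translation":[[-0.1,0,0],[-0.2,0,0],[-0.25,0,0],[-0.3,0,0],[-0.3,0,0]],"dr":[[0,0,0],[0,0,0],[0,0,0],[0,0,0],[0,0,0]],"gripper":[0,0,0,0,0]}'|egrep 'pos|rot|wrist'
python3 - <<'E'
from h import *
np.set_printoptions(precision=4,suppress=True)
for n in("wrist","side"):
    p=eyes.camera(n); save(p,n+"7.png")
    for t,z in dict(stop_face=0,jamb_center=.025,jamb_end=0,jamb_rebate=.028,fence_face=0).items():
        for r in eyes.place_of(p,t)[:2]: print(n,t,round(r["score"],2),np.round(r["at"]),atz(p,r["at"],z))
a=cv2.imread("pics/side7.png")[150:270,220:360]; b=cv2.imread("pics/wrist7.png")[200:400]
a=cv2.resize(a,(420,360),interpolation=cv2.INTER_CUBIC); o=np.zeros((570,640,3),np.uint8); o[:360,:420]=a; o[360:,:]=b[:210][:210] if b.shape[0]>=210 else np.pad(b,((0,10),(0,0),(0,0)))
cv2.imwrite("pics/c7.png",o)
E
```

```text
ee_pos: [0.5488, -0.0824, 0.0248]
ee_rot: [180.0, -0.1, 176.4]
wrist_force: [-1.6, -1.0, 1.0]
ee_pos: [0.5947, -0.0855, 0.0254]
ee_rot: [-180.0, 0.0, 176.4]
wrist_force: [-0.7, 0.7, 0.1]
wrist stop_face 0.82 [472. 355.] [0.7049 0.0257 0.    ]
wrist jamb_center 0.74 [263. 276.] [ 0.6108 -0.1179  0.025 ]
wrist jamb_end 0.67 [467. 253.] [ 0.6168  0.0124 -0.    ]
wrist jamb_rebate 0.85 [256. 245.] [ 0.5897 -0.1187  0.028 ]
side stop_face 0.9 [260. 212.] [0.7125 0.0252 0.    ]
side stop_face 0.84 [361. 231.] [0.3573 0.0846 0.    ]
side jamb_center 0.57 [295. 186.] [ 0.6127 -0.117   0.025 ]
side jamb_end 0.68 [293. 212.] [ 0.5986  0.005  -0.    ]
side jamb_rebate 0.97 [302. 186.] [ 0.5866 -0.1187  0.028 ]
side fence_face 0.84 [276. 176.] [ 0.7056 -0.2211  0.    ]
```

View pics/c7.png

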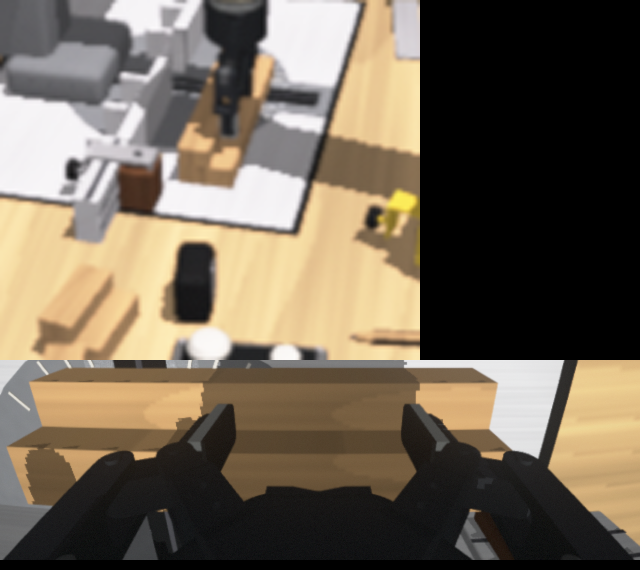

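The timber is square to the fence with its left end about 15 mm right of the stop. Pushing to the fence.

```bash
python3 -m handwheel '{"translation":[[-0.1,0,0],[-0.2,0,0],[-0.27,0,0],[-0.33,0,0],[-0.33,0,0]],"dr":[[0,0,0],[0,0,0],[0,0,0],[0,0,0],[0,0,0]],"gripper":[0,0,0,0,0]}'|egrep 'pos|rot|wrist'
for i in 1 2 3; do python3 -m handwheel '{"translation":[[-0.02,0,0],[-0.02,0,0]],"dr":[[0,0,0],[0,0,0]],"gripper":[0,0]}'|egrep 'pos|wrist'; done
```

```text
ee_pos: [0.6447, -0.0887, 0.0255]
ee_rot: [-180.0, 0.1, 176.4]
wrist_force: [-0.5, -1.6, 1.2]
ee_pos: [0.6466, -0.0886, 0.0252]
wrist_force: [-0.0, 0.7, 0.3]
ee_pos: [0.6487, -0.0887, 0.0249]
wrist_force: [-3.7, 0.2, 2.2]
ee_pos: [0.6487, -0.089, 0.0241]
wrist_force: [-13.4, 0.7, 7.5]
```

Fence reached at x = 0.6487. I'll ease the push, go down onto the step until there's a firm load, then drag left to the stop.

```bash
python3 -m handwheel '{"translation":[[0.015,0,0.02],[0.015,0,0.02]],"dr":[[0,0,0],[0,0,0]],"gripper":[0,0]}'|egrep 'pos|wrist'
for i in 1 2 3; do python3 -m handwheel '{"translation":[[0,0,0.015],[0,0,0.015]],"dr":[[0,0,0],[0,0,0]],"gripper":[0,0]}'|egrep 'pos|wrist'; done
```

```text
ee_pos: [0.6486, -0.0888, 0.0214]
wrist_force: [-5.6, -1.1, 0.2]
ee_pos: [0.6486, -0.0889, 0.0193]
wrist_force: [-7.3, -0.3, 2.0]
ee_pos: [0.6486, -0.089, 0.0171]
wrist_force: [-8.3, -0.6, 1.7]
ee_pos: [0.6486, -0.089, 0.0149]
wrist_force: [-8.1, -0.5, 2.7]
```

```bash

for i in 1 2 3; do python3 -m handwheel '{"translation":[[0.005,0,0.01],[0.005,0,0.01]],"dr":[[0,0,0],[0,0,0]],"gripper":[0,0]}'|egrep 'pos|wrist'; done
```

```text
ee_pos: [0.6486, -0.089, 0.0148]
wrist_force: [-8.7, 0.0, 8.3]
ee_pos: [0.6487, -0.089, 0.0148]
wrist_force: [-10.3, 0.1, 12.7]
ee_pos: [0.6487, -0.089, 0.0148]
wrist_force: [-11.3, 0.1, 18.6]
```

```bash

python3 -m handwheel '{"translation":[[0.015,0,0],[0.015,0.03,0],[0.015,0.06,0],[0.015,0.07,0],[0.015,0.07,0]],"dr":[[0,0,0],[0,0,0],[0,0,0],[0,0,0],[0,0,0]],"gripper":[0,0,0,0,0]}'|egrep 'pos|rot|wrist'
for i in 1 2 3; do python3 -m handwheel '{"translation":[[0,0.015,0],[0,0.015,0]],"dr":[[0,0,0],[0,0,0]],"gripper":[0,0]}'|egrep 'pos|wrist'; done
python3 - <<'E'
from h import *
np.set_printoptions(precision=4,suppress=True)
for n in("wrist","side"):
    p=eyes.camera(n); save(p,n+"8.png")
    for t,z in dict(stop_face=0,jamb_end=0).items():
        for r in eyes.place_of(p,t)[:2]: print(n,t,round(r["score"],2),np.round(r["at"]),atz(p,r["at"],z))
E
```

```text
ee_pos: [0.6495, -0.0796, 0.0149]
ee_rot: [-179.9, 0.4, 176.4]
wrist_force: [-3.2, -1.9, 10.3]
ee_pos: [0.6496, -0.0775, 0.0149]
wrist_force: [-3.5, -3.8, 11.6]
ee_pos: [0.6498, -0.0753, 0.0149]
wrist_force: [-3.0, -2.9, 10.9]
ee_pos: [0.65, -0.073, 0.0149]
wrist_force: [-3.4, -3.7, 10.5]
wrist jamb_end 0.87 [476. 261.] [0.6728 0.0252 0.    ]
side stop_face 0.83 [261. 213.] [ 0.7087  0.0277 -0.    ]
side stop_face 0.74 [363. 229.] [0.3507 0.0698 0.    ]
side jamb_end 0.58 [274. 210.] [0.6671 0.004  0.    ]
side jamb_end 0.24 [278. 175.] [ 0.6978 -0.229   0.    ]
```

```bash

for i in 1 2 3; do python3 -m handwheel '{"translation":[[0,0.008,0],[0,0.008,0]],"dr":[[0,0,0],[0,0,0]],"gripper":[0,0]}'|egrep 'pos|wrist'; done
```

```text
ee_pos: [0.65, -0.072, 0.0149]
wrist_force: [-3.2, -5.0, 10.7]
ee_pos: [0.6501, -0.0707, 0.0149]
wrist_force: [-1.8, -4.6, 9.6]
ee_pos: [0.6502, -0.0696, 0.0149]
wrist_force: [-2.7, -4.4, 10.1]
```

```bash

for i in 1 2 3 4; do python3 -m handwheel '{"translation":[[0,0.008,0],[0,0.008,0]],"dr":[[0,0,0],[0,0,0]],"gripper":[0,0]}'|egrep 'pos|wrist'; done
python3 - <<'E'
from h import *
np.set_printoptions(precision=4,suppress=True)
for n in("wrist","side"):
    p=eyes.camera(n); save(p,n+"9.png")
    for t,z in dict(jamb_end=0,stop_face=0,jamb_rebate=.028).items():
        for r in eyes.place_of(p,t)[:2]: print(n,t,round(r["score"],2),np.round(r["at"]),atz(p,r["at"],z))
E
```

```text
ee_pos: [0.6502, -0.0685, 0.0149]
wrist_force: [-2.8, -5.3, 9.8]
ee_pos: [0.6504, -0.0673, 0.0149]
wrist_force: [-2.5, -4.0, 9.9]
ee_pos: [0.6505, -0.0662, 0.0149]
wrist_force: [-2.5, -4.7, 10.0]
ee_pos: [0.6505, -0.065, 0.0149]
wrist_force: [-3.1, -4.7, 11.1]
wrist jamb_end 0.6 [469. 259.] [0.6719 0.0284 0.    ]
wrist jamb_rebate 0.77 [242. 251.] [ 0.6436 -0.103   0.028 ]
side stop_face 0.93 [362. 229.] [0.3567 0.0722 0.    ]
side stop_face 0.7 [262. 212.] [0.7061 0.0249 0.    ]
side jamb_rebate 0.9 [286. 188.] [ 0.6405 -0.0977  0.028 ]
side jamb_rebate 0.2 [261. 212.] [0.7003 0.059  0.028 ]
```

It looks butted: the pad started to slip, with the timber about 4 mm behind the hand. I'll confirm by pressing harder, dragging a bit more, and checking that the timber doesn't move.

```bash

python3 -m handwheel '{"translation":[[0,0,0.02],[0,0,0.025],[0,0,0.025]],"dr":[[0,0,0],[0,0,0],[0,0,0]],"gripper":[0,0,0]}'|egrep 'pos|wrist'
for i in 1 2 3; do python3 -m handwheel '{"translation":[[0,0.01,0],[0,0.01,0]],"dr":[[0,0,0],[0,0,0]],"gripper":[0,0]}'|egrep 'pos|wrist'; done
python3 - <<'E'
from h import *
np.set_printoptions(precision=4,suppress=True)
for n in("wrist","side"):
    p=eyes.camera(n); save(p,n+"10.png")
    for t,z in dict(jamb_end=0,stop_face=0,jamb_rebate=.028).items():
        for r in eyes.place_of(p,t)[:1]: print(n,t,round(r["score"],2),np.round(r["at"]),atz(p,r["at"],z))
a=cv2.imread("pics/wrist10.png"); b=cv2.imread("pics/wrist9.png")
for im in(b,a): print([tuple(int(v) for v in im[258,c]) for c in range(455,500,3)])
E
```

```text
ee_pos: [0.6506, -0.065, 0.0148]
wrist_force: [-13.9, -3.7, 28.7]
ee_pos: [0.6506, -0.0649, 0.0148]
wrist_force: [-14.8, -9.4, 29.5]
ee_pos: [0.6506, -0.0648, 0.0149]
wrist_force: [-14.9, -14.0, 29.2]
ee_pos: [0.6508, -0.0639, 0.015]
wrist_force: [-15.4, -14.3, 29.0]
wrist jamb_end 0.86 [465. 259.] [0.6715 0.0268 0.    ]
wrist jamb_rebate 0.95 [240. 254.] [ 0.6455 -0.103   0.028 ]
side jamb_end 0.61 [272. 214.] [0.6691 0.0282 0.    ]
side stop_face 0.95 [363. 229.] [0.3507 0.0725 0.    ]
side jamb_rebate 0.87 [289. 187.] [ 0.6323 -0.1042  0.028 ]
[(119, 176, 219), (119, 175, 219), (119, 174, 219), (120, 176, 219), (119, 174, 219), (119, 174, 219), (119, 174, 219), (118, 173, 219), (120, 174, 219), (118, 173, 219), (119, 173, 219), (119, 173, 218), (119, 172, 218), (119, 174, 219), (47, 66, 88)]
[(119, 175, 219), (119, 175, 219), (119, 175, 219), (118, 174, 218), (119, 174, 218), (119, 174, 219), (119, 174, 219), (119, 175, 219), (120, 175, 219), (119, 174, 219), (120, 175, 219), (119, 174, 219), (119, 174, 219), (99, 146, 186), (36, 48, 67)]
```

```bash
python3 - <<'E'
import cv2,numpy as np
for n in(8,9,10):
    h=cv2.imread(f"pics/wrist{n}.png").astype(int)
    print(n)
    for r in range(225,340,9):
        s="".join(("W" if v.max()-v.min()<25 and v.max()>110 else "g" if v.max()-v.min()<25 else "P" if v[2]>150 else "p" if v[2]>90 and v[1]>65 else "b") for v in h[r,440:600:2])
        print(r,s)
E
```

```text
8
225 pppppppppppppppppppppppppppppppWWWWWWWWWWWWWWWWWWWWWWWWgggggggPPPPPPPPPPPPPPPPPP
234 PPPPPPPPPPPPPPPPPPPPPPPPPPPPPPPPPPPWWWWWWWWWWWWWWWWWWWggggggbPPPPPPPPPPPPPPPPPPP
243 PPPPPPPPPPPPPPPPPPPPPPPPPPPPPPPPPPWWWWWWWWWWWWWWWWWWgggggggpPPPPPPPPPPPPPPPPPPPP
252 PPPPPPPPPPPPPPPPPPPPPPPPPPPPPPPPPpbbbbbbbbbbbbbbbbbbbbbbbbPPPPPPPPPPPPPPPPPPPPPP
261 gPPPpPPPPPPPPPPPPPPPPPPPPPPPPPPPpbbbbbbbbbbbbbbbbbbbbbbbbbbbbbbbbpPPPPPPPPPPPPPP
270 gggggppPPPPPPPPPPPPPPPPPPPPPPPPpggbbbbbbbbbbbbbbbbbbbbbbbbbbbbbbbbbbbbbbpPPPPPPP
279 ggggggggpPPPPPPPPPPPPPPPPPPPPPpbggggggbbbbbbbbbbbbbbbbbbbbbbbbbbbbbbbbbbbbbbbbbb
288 ggggggggggggggggggbppppppppppppppppbggggggggbbbbbbbbbbbbbbbbbbbbbbbbbbbbbbbbbbbb
297 ggggggggggggggggggggggbbppppppppgggggggggggggggggggbbbbbbbbbbbbbbbbbbbbbbbbbbbbb
306 gggggggggggggggggggggggggggggggggggggggggggggggggggggbpppppppppppppppppppppppggg
315 ggggggggggggggggggggggggggggggggggggggggggggggggggggggggggbggggggggggggggggggggg
324 ggggggggggggggggggggggggggggggggggggggggggggggggggggggggggggggbbgggggWWWWWWWWWWW
333 ggggggggggggggggggggggggggggggggggggggggggggggggggggggggggggggggggggWWWWWW
[... 1521 characters left out ...]
PPPPPPPPPPPPPPPPPPPP
270 gggggpppPPPPPPPPPPPPPPPPPPPbbbbbbbbbbbbbbbbbbbbbbbbbbbbbbbbbbbbbbpPPPPPPPPPPPPPP
279 ggggggggpPPPPPPPPPPPPPPPPpggggbbbbbbbbbbbbbbbbbbbbbbbbbbbbbbbbbbbbbbbbbbpPPPPPPP
288 ggggggggggggggggggbpppppppppppbggggbbbbbbbbbbbbbbbbbbbbbbbbbbbbbbbbbbbbbbbbbbbbp
297 ggggggggggggggggggggggbbppppppppgggggggggggggggggbbbbbbbbbbbbbbbbbbbbbbbbbbbbbbb
306 gggggggggggggggggggggggggggggggggggggggggggggggggggggbpppbbbbbpppppppppppppppggg
315 gggggggggggggggggggggggggggggggggggggggggggggggggggggggggggggggggggggggggggggggg
324 ggggggggggggggggggggggggggggggggggggggggggggggggggggggggggggggWWWWWWWWWWWWWWWWWW
333 ggggggggggggggggggggggggggggggggggggggggggggggggggggggggggggggggggWWWWWWWWWWWWWW
```

```bash
python3 - <<'E'
import cv2,numpy as np
from h import *
for n in(8,10):
    h=cv2.imread(f"pics/wrist{n}.png").astype(int)
    for r in (252,261,270,279,285): print(n,r,[tuple(map(int,h[r,c])) for c in range(486,520,2)])
p=eyes.camera("wrist")
g=np.array([.064,.998,0]);nx=np.array([.998,-.064,0])
S=np.array([.707,.0285,0])
for x,z in((-.0425,.003),(-.0425,.055),(-.037,.05),(0,.05),(0,.055),(-.037,.028),(-.065,.028),(-.065,0)): print(x,z,np.round(proj(p,S+nx*x+[0,0,z]),1))
E
```

```text
8 252 [(120, 175, 220), (120, 176, 219), (119, 175, 220), (121, 177, 221), (122, 177, 220), (121, 176, 220), (121, 175, 220), (119, 174, 219), (120, 175, 219), (119, 174, 218), (62, 87, 113), (40, 50, 68), (41, 52, 68), (40, 51, 66), (40, 50, 65), (38, 49, 63), (39, 48, 64)]
8 261 [(118, 176, 220), (119, 175, 219), (118, 175, 219), (119, 173, 219), (120, 175, 219), (119, 173, 219), (119, 173, 219), (119, 173, 219), (118, 173, 218), (58, 81, 109), (39, 52, 70), (36, 47, 66), (36, 48, 67), (35, 47, 67), (37, 48, 66), (37, 48, 67), (37, 48, 66)]
8 270 [(123, 180, 223), (123, 180, 223), (123, 180, 223), (123, 180, 224), (123, 180, 224), (123, 181, 224), (122, 180, 223), (120, 177, 221), (52, 76, 98), (31, 39, 51), (32, 42, 55), (31, 43, 58), (31, 45, 61), (36, 47, 67), (37, 49, 69), (33, 47, 66), (33, 46, 66)]
8 279 [(93, 137, 173), (98, 145, 184), (101, 149, 189), (100, 147, 186), (96, 144, 181), (97, 143, 181), (96, 141, 177), (50, 72, 92), (23, 34, 48), (27, 36, 49), (29, 38, 51), (26, 36, 49), (26, 35, 47), (26, 35, 47), (24, 32, 46), (28, 37, 53), (30, 40, 57)]
8 285 [(65, 94, 119),
[... 1014 characters left out ...]
10 279 [(92, 136, 171), (90, 133, 167), (55, 78, 98), (28, 38, 52), (29, 38, 50), (27, 36, 48), (25, 36, 49), (25, 39, 53), (30, 41, 58), (30, 44, 62), (31, 46, 65), (32, 45, 65), (32, 46, 66), (32, 46, 65), (32, 45, 64), (32, 44, 63), (33, 43, 63)]
10 285 [(66, 95, 119), (65, 94, 118), (62, 92, 116), (66, 94, 119), (55, 81, 101), (40, 57, 73), (26, 34, 48), (24, 35, 46), (26, 34, 47), (24, 33, 45), (27, 36, 50), (27, 39, 55), (30, 41, 59), (30, 44, 63), (32, 46, 65), (31, 45, 66), (31, 45, 64)]
-0.0425 0.003 [475.7 250.6]
-0.0425 0.055 [536. 304.]
-0.037 0.05 [525.7 307.4]
0 0.05 [508.2 369.1]
0 0.055 [514.3 377.5]
-0.037 0.028 [498.1 281.2]
-0.065 0.028 [508.5 232.4]
-0.065 0 [479.1 214. ]
```

Evidence points to the stop, since the drag force jumped and the pad then slipped. One decisive repeat: with a lighter load like the earlier slip-free drag, move 5 mm left and see if the timber stays put.

```bash

python3 -m handwheel '{"translation":[[0.01,0,-0.025],[0.01,0,-0.025]],"dr":[[0,0,0],[0,0,0]],"gripper":[0,0]}'|egrep 'pos|wrist'
for i in 1 2 3 4; do python3 -m handwheel '{"translation":[[0,0.01,0],[0,0.01,0]],"dr":[[0,0,0],[0,0,0]],"gripper":[0,0]}'|egrep 'pos|wrist'; done
python3 - <<'E'
from h import *
def edge(im):
    g=cv2.GaussianBlur(im,(3,3),0)[:,:,1].astype(float); o=[]
    for r in(240,244,248,256,264,270):
        d=-np.diff(g[r,470:530]) if r>250 else np.diff(im[r,470:530,0].astype(float)); o.append(470+int(np.argmax(d)))
    return o
p=eyes.camera("wrist"); save(p,"wrist11.png")
for n in(8,9,10,11): print(n,edge(cv2.imread(f"pics/wrist{n}.png")))
e=bot.read_state()["ee_pos"]
# expected column change per mm of hand y-motion for a still point at the end, z=.028
q=np.array([.65,.0275,.028]); print((proj(p,q-[0,.001,0])[0]-proj(p,q)[0]), e)
E
```

```text
ee_pos: [0.6491, -0.0601, 0.0149]
wrist_force: [-3.2, -5.0, 12.5]
ee_pos: [0.6497, -0.0584, 0.0149]
wrist_force: [-0.4, -4.8, 12.2]
ee_pos: [0.6501, -0.0568, 0.0149]
wrist_force: [-1.1, -4.4, 10.8]
ee_pos: [0.6503, -0.0552, 0.0149]
wrist_force: [-0.3, -4.3, 11.1]
ee_pos: [0.6504, -0.0537, 0.0149]
wrist_force: [-0.4, -4.1, 10.7]
8 [507, 507, 506, 504, 502, 501]
9 [499, 498, 517, 496, 494, 493]
10 [497, 497, 496, 495, 493, 492]
11 [478, 477, 477, 475, 474, 473]
-1.9155047524494648 [ 0.65041529 -0.05373808  0.01486567]
```

Hand moved 10.2 mm and the timber edge shifted 19.5 px, exactly what a stationary timber gives. So it is butted. Now the firm diagonal hold.

```bash

for i in 1 2; do python3 -m handwheel '{"translation":[[-0.01,0,0.005],[-0.01,0,0.005]],"dr":[[0,0,0],[0,0,0]],"gripper":[0,0]}'|egrep 'pos|rot|wrist'; done
```

```text
ee_pos: [0.6505, -0.0537, 0.0148]
ee_rot: [-179.9, 0.2, 176.5]
wrist_force: [-8.8, -4.4, 19.4]
ee_pos: [0.6512, -0.0536, 0.0148]
ee_rot: [-179.9, 0.1, 176.4]
wrist_force: [-13.2, -3.2, 25.5]
```

```bash

for i in 1 2; do python3 -m handwheel '{"translation":[[-0.008,0,-0.007],[-0.008,0,-0.007]],"dr":[[0,0,0],[0,0,0]],"gripper":[0,0]}'|egrep 'pos|rot|wrist'; done
```

```text
ee_pos: [0.6512, -0.0536, 0.0148]
ee_rot: [-179.9, -0.1, 176.4]
wrist_force: [-13.4, -3.4, 23.7]
ee_pos: [0.6511, -0.0536, 0.0148]
ee_rot: [-179.9, -0.2, 176.4]
wrist_force: [-16.2, -2.3, 21.9]
```

```bash

python3 -m handwheel '{"translation":[[-0.012,0,-0.012],[-0.012,0,-0.012],[-0.012,0,-0.012],[-0.012,0,-0.012]],"dr":[[0,0,0],[0,0,0],[0,0,0],[0,0,0]],"gripper":[0,0,0,0]}'
python3 - <<'E'
from h import *
np.set_printoptions(precision=4,suppress=True)
p=eyes.camera("wrist"); im=cv2.cvtColor(p["pixels"],cv2.COLOR_RGB2BGR)
print([470-10+int(np.argmax(-np.diff(im[r,460:530,1].astype(float)))) for r in(256,264,270)])
s=bot.read_state(); print(s["wrist_force"],s["joint_velocities"])
q=eyes.camera("side")
for t in("start_top","fence_face"): 
    for r in eyes.place_of(q,t)[:1]: print(t,atz(q,r["at"],.06 if t=="start_top" else 0))
E
```

```text
clock: 21.75
ee_pos: [0.6511, -0.0536, 0.0148]
ee_rot: [-179.9, -0.5, 176.4]
wrist_force: [-17.1, -3.0, 17.9]
gripper_width: 0.0854
grip_force: 12.8
[475, 474, 472]
[-18.0709  -3.3378  18.7044] [ 0.0785  0.0222 -0.0034  0.0914 -0.0275 -0.0317]
start_top [0.4867 0.3451 0.06  ]
fence_face [ 0.6974 -0.2012  0.    ]
```

The load is stable: about 18 N back, 18 N down and 3 N towards the stop. The timber hasn't moved, and the hand is about 0.12 m left of the blade. Handing in.

```bash
python3 -c "
from station import bot
print(bot.finish_job())"
```

```text
the job is handed in; nothing more can be done
None
```

I pressed and released the start button and handed in with the timber held flush to the fence and butted on the stop (about 18 N back, 18 N down, hand about 0.12 m left of the blade); no verdict came back, and I took no final check of the other bench items.

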